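# Refill and close the split drying cartridge

## Task

Refill the drying cartridge: tip all four beads out of the steel pouring pot into the open lower half, then stand the pot upright on the bench beside it and let go. Then fit the upper half onto the two dowels of the lower half, press it down against the springy orange seal until the halves meet with no gap, and finish while still holding the pair pressed shut. Leave the bottles, jar and wrench where they are.

Things in the scene. Friction and masses are not known exactly. Their poses are not given: they have to be found in the camera images.
- shell: Lower half, fixed: aluminium block 150 (x) x 84 (y) x 36 high with an open cavity 90 (x) x 60 (y) in its middle, floor 6 above the bench. Origin: centre of the underside, at bench level; x along its length (roughly along the robot's forward direction), z up. A brass dowel stands on its centre line near each end. A thin blue mat is around it.
- dowel_a (a point): Tip of the dowel at shell x = +60, y = 0: 54 above the bench, 18 above the rim. Dowels are 12 in diameter, the last 5 mm tapering to 5 across.
- dowel_b (a point): Tip of the other, equal dowel, at shell x = -60, y = 0.
- seal (a joint): Orange sprung seal frame around the cavity's mouth (m): 0 = up, its top 5 mm above the rim; grows as pressed down; about 0.005 = level with the rim. Starts moving at 5.5 N, level with the rim at 10.5 N; springs back when let go; the cover's weight alone does not press it.
- cover: Upper half: aluminium plate 150 (x) x 84 (y) x 18 thick, 0.35 kg, lying flat on the bench; through holes of 15 mm at x = +60 and -60, y = 0. Centred on top a blue rib handle, 70 long (x), 18 wide (y), its top 58 above the underside. Origin: centre of the underside; z up. Fits either way round. Its origin is 36 above the shell's when closed, 41 when resting on the raised seal.
- pot: Open steel pouring pot, 3 mm sheet, 0.2 kg, the beads in it. Origin: centre of its floor's underside (floor x -27 to +27), z up. Flat parallel sides 50 apart outside (y -25, +25), 60 high, to be gripped across. Upright back wall at x = +27; front wall slopes outward, 35 degrees above level, to a lip. Pours towards its -x, which roughly faces the robot; beads roll out beyond about 40 degrees of tipping.
- pot_lip (a point): Middle of the pot's pouring lip: 74 mm towards -x of the pot's origin and 36 mm above its underside.
- bead0_center (a point): Centre of drying bead 0: hard orange ball 18 mm in diameter, 12 g, in the pot at the start.
- bead1_center (a point): Centre of drying bead 1: hard white ball 18 mm in diameter, 12 g, in the pot at the start.
- bead2_center (a point): Centre of drying bead 2: hard orange ball 18 mm in diameter, 12 g, in the pot at the start.
- bead3_center (a point): Centre of drying bead 3: hard white ball 18 mm in diameter, 12 g, in the pot at the start.
- amber_bottle: Bystander, to be left alone: brown glass solvent bottle with blue cap, 72 mm across, 170 mm tall. Origin: centre of its underside.
- clear_bottle: Bystander, to be left alone: clear glass bottle with white cap, 66 mm across, 150 mm tall. Origin: centre of its underside.
- jar: Bystander, to be left alone: small glass jar with black cap, 32 mm across, 50 mm tall. Origin: centre of its underside.
- wrench: Bystander, to be left alone: steel wrench, 150 mm long, lying flat. Origin: middle of its length.
Things that resemble listed ones, but are neither listed nor needed, are in the scene too. Leave any green or pink look-alike of the shell alone. Leave any green look-alike of the pot alone.

How it is judged:
By the outcome, as a careful person would: the job done as asked, in the order asked, and still so for the second after the job is handed in, while the arm keeps its last pose, push and grip.
It also fails if it takes over 72 s, if anything falls off the work surface, if the arm or the gripper's body presses on something with over 40 N, if the wrist force passes 120 N, or if a joint passes its speed limit or range.

## Robot

A 7-joint arm with a two-finger parallel gripper is mounted at the origin on the work surface. World frame = base frame: x ahead of the robot, y to its left, z up, the work surface at z = 0. Lengths are in m, angles in rad, forces in N, time in s.
With the tool pointing down it reaches from about 0.4 to 0.85 m from the base axis. Payload 10.4 kg.
Tool frame: the origin (TCP) lies at the very end of the fingers, on their centre line; the grasp point (between the pads) lies 19 mm behind it (manip.tcp_to_grasp is the z of the grasp point in the tool frame, in m); z points along the fingers, x is the direction in which the jaws open and shut, and the axes are right-handed (so a half turn about z gives the same grasp; the last joint's range is limited). The gripper opens to 85 mm and grips with 20 to 120 N. Pads are 22 mm wide; open, the fingers measure 114 mm over their backs; the gripper's body (76 mm by 85 mm) begins 54 mm behind the grasp point. The pads swing forward as they close: fully open they stand 13 mm farther back than shut.
Start: joints at [-1.369, 0.332, -0.065, 1.46, 0.022, 1.35, -0.088], TCP at [0.139, 0.609, 0.231] pointing down, gripper open.
Joint ranges: [-2.6, 2.6], [-0.5, 2.12], [-1.47, 1.34], [0.16, 2.42], [-1.27, 4.41], [0.06, 2.06], [-2.6, 2.6]. Speed limits (rad/s): [2.22, 2.22, 2.79, 2.79, 3.14, 3.14, 3.14].

## Interface

Orientations are given as a unit quaternion [x, y, z, w].
In Python, from workcell import manip gives the robot as it stands.
- The arm moves only by the tool servo_tool, never from a script. Its argument "moves" is a list of rows, each an object with "travel": the shift along the tool's x, y, z in mm, a list of three; "dr": the turn, a rotation vector about the tool's x, y, z in degrees, a list of three. A call has 1 to 12 rows; each row shifts and turns the commanded pose from where the row before left it, along the tool's axes as they then stand; what a row does not reach is not made up. A row lasts 1/8 s, in which the tool goes at most 62.5 mm and 10.7 degrees, less where a joint would pass 70% of its speed; a pose out of reach is approached as far as the arm can. A call is refused whole if a number of a shift passes 62.5 or a number of a turn 10.7, either way. A call with a gripper value outside its range is refused whole. "claw" is the closure, from 0 (fully open) to 1 (shut), set as the call begins (left out, the last holds). The fingers move at their own pace and stop on an object; "squeeze" is the grip in N (left out, the last holds). Time passes only in rows, so rows that do not move let the fingers close. It gives the time, the measured TCP pose, the force and the opening at its end, in the units of the state.
- manip.get_obs(): the state, without advancing time (a new reading comes with each control period).
- manip.camera(name): name is "scene" or "top" or "wrist"; returns the picture (384x512x3 uint8, blue, green, red); there is no depth.
- manip.calibration(name): a dict with "intrinsics" (3x3 intrinsics, pixels), "view" (4x4, takes a point from world to camera coordinates). Camera axes: x right, y down, z forward; pixel columns grow to the right and rows downward; lengths in m; the calibration is good to about 2 mm. The wrist camera is an equidistant fisheye: a pixel r from the principal point sees the ray r / f radians off the axis. A picture is of the moment at which its call begins: read the wrist's pose just before it. calibration takes no time and is no camera call; for the wrist camera it gives the pose at the moment of the call.
- manip.hand_in(): hands the job in, once; it reports no verdict.
The state is a dict: "clock": time; "joint_pos": joint angles; "joint_velocities": joint speeds; "tau": joint torques, N m; "position": TCP position; "ee_rot": TCP orientation; "ft_force": force on the tool from outside, world axes, zero at the start; "torque": the same for the moment, N m; "grip_width": opening from 0.0 (shut) to 1.0 (fully open).
Only numpy, scipy, OpenCV 4.12 (cv2) and the standard library are available. Lean on these libraries where they do the work, as an engineer would, in place of code of your own. Each camera call takes 0.05 s, during which the arm holds its last target. There are 200 camera calls.

## Working session

There is one attempt and no reset: what is moved stays moved. The work goes in short steps, Python scripts to look and compute and a tool call to move; the robot and the scene stay as the last step left them, time stands still between calls to the robot, and variables do not carry over. Pictures are saved under pics/ and viewed, on a budget of 10 in all, crops included, one or two more only if the job needs it, and the job is handed in when it is done.

Besides the shell and the picture viewer there is one more tool, called as name([rows], argument=value, ...), one row to a line, values as JSON. servo_tool: Moves the arm, as the interface text tells. Its arguments: {"type":"object","properties":{"moves":{"type":"array","items":{"type":"object","properties":{"travel":{"type":"array","items":{"type":"number"}},"dr":{"type":"array","items":{"type":"number"}}}}},"claw":{"type":"number"},"squeeze":{"type":"number"}},"required":["moves"]}

```bash
mkdir -p pics; python3 - <<'E'
from workcell import manip
import cv2,numpy as np
o=manip.get_obs()
for k in o: print(k,np.round(o[k],3))
print(manip.tcp_to_grasp)
for n in ("scene","top"):
    im=manip.camera(n); cv2.imwrite(f"pics/{n}0.png",im)
    c=manip.calibration(n); print(n,np.round(c["intrinsics"],1).tolist(),np.round(c["view"],4).tolist())
a=cv2.imread("pics/scene0.png");b=cv2.imread("pics/top0.png")
cv2.imwrite("pics/scene0x.png",cv2.resize(a,(800,600)));cv2.imwrite("pics/top0x.png",cv2.resize(b,(800,600)))
E
```

```text
clock 0.0
joint_pos [-1.369  0.333 -0.065  1.461  0.022  1.35  -0.089]
joint_velocities [ 0.001 -0.     0.001 -0.     0.     0.     0.001]
tau [ 0.0000e+00 -6.2545e+01  4.9000e-02 -3.9159e+01  1.6000e-02  1.0000e-02
 -0.0000e+00]
position [0.139 0.609 0.231]
ee_rot [ 0.782  0.623 -0.001  0.   ]
ft_force [-0.548 -0.426  0.541]
torque [-0.015  0.03  -0.018]
grip_width 0.996
-0.0187
scene [[440.4, 0.0, 257.4], [0.0, 440.4, 195.7], [0.0, 0.0, 1.0]] [[0.3945, 0.9187, 0.0176, -0.2321], [0.5593, -0.2249, -0.7979, -0.233], [-0.729, 0.3246, -0.6026, 1.6378], [0.0, 0.0, 0.0, 1.0]]
top [[453.8, 0.0, 257.7], [0.0, 453.8, 194.2], [0.0, 0.0, 1.0]] [[0.0293, -0.9995, -0.0082, -0.0031], [-0.9962, -0.0285, -0.0818, 0.5371], [0.0815, 0.0106, -0.9966, 1.2429], [0.0, 0.0, 0.0, 1.0]]
```

View pics/top0x.png

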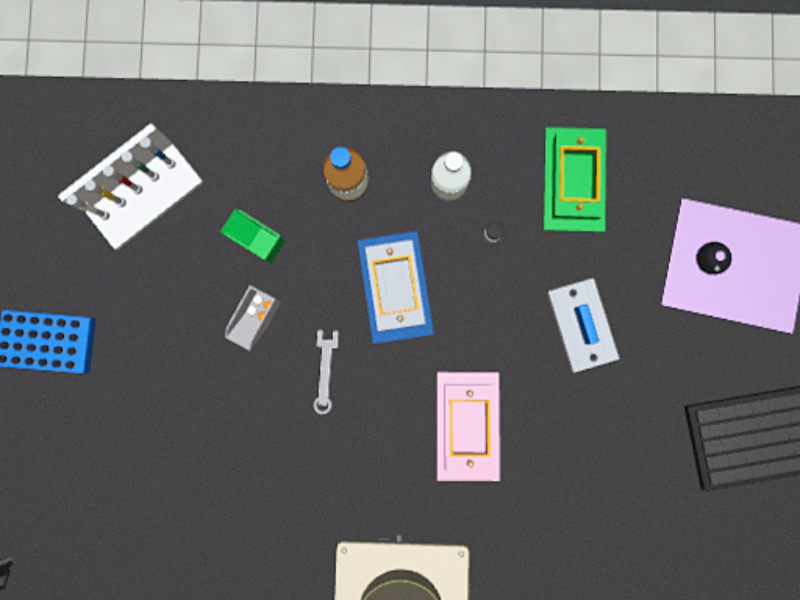

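View pics/scene0x.png

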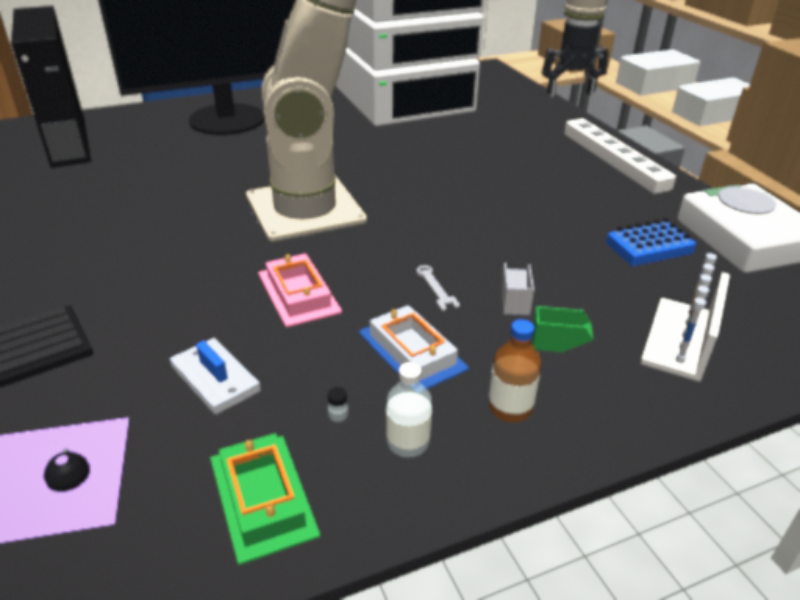

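Top view (800x600): pot (252,318), shell (395,287) with dowels (390,251) and (400,318), cover (583,325), wrench (324,370), bottles (346,173) and (451,175), jar (493,231). The scene view agrees, with the pot lip facing the robot.

```bash
cat > h.py <<'E'
import cv2,numpy as np
from scipy.spatial.transform import Rotation as R
def ray(uv,c,fish=False):
    K=np.array(c["intrinsics"]);V=np.array(c["view"]);x=np.array([(uv[0]-K[0,2])/K[0,0],(uv[1]-K[1,2])/K[1,1]])
    if fish:
        t=np.hypot(*x); d=np.r_[x/max(t,1e-9)*np.sin(t),np.cos(t)]
    else: d=np.r_[x,1]
    return -V[:3,:3].T@V[:3,3],V[:3,:3].T@d
def cast(uv,z,c,fish=False):
    o,d=ray(uv,c,fish); return o+d*(z-o[2])/d[2]
def proj(p,c,fish=False):
    K=np.array(c["intrinsics"]);V=np.array(c["view"]);q=V[:3,:3]@p+V[:3,3]
    if fish:
        r=np.hypot(q[0],q[1]);x=q[:2]/max(r,1e-9)*np.arctan2(r,q[2])
    else: x=q[:2]/q[2]
    return np.array([K[0,0]*x[0]+K[0,2],K[1,1]*x[1]+K[1,2]])
E
python3 - <<'E'
from workcell import manip
from h import *
c=manip.calibration("top"); im=cv2.imread("pics/top0.png"); hsv=cv2.cvtColor(im,cv2.COLOR_BGR2HSV)
def box(name,roi,m,z):
    x0,y0,x1,y1=[int(v/1.5625) for v in roi]; mm=np.zeros_like(m); mm[y0:y1,x0:x1]=m[y0:y1,x0:x1]
    cs=max(cv2.findContours(mm,cv2.RETR_EXTERNAL,cv2.CHAIN_APPROX_NONE)[0],key=cv2.contourArea)
    pts=np.array([cast(p[0],z,c)[:2] for p in cs],np.float32)
    r=cv2.minAreaRect(pts); b=cv2.boxPoints(r)
    print(name,np.round(r[0],4),np.round(r[1],4),round(r[2],1)); print(np.round(b,3).tolist())
V=hsv[...,2];S=hsv[...,1];H=hsv[...,0]
grey=((V>120)&(S<60)).astype(np.uint8)*255
box("shell",(350,225,440,345),((V>110)&~((H>95)&(H<125)&(S>100))).astype(np.uint8)*255,.036)
box("mat",(350,225,440,345),((V>90)).astype(np.uint8)*255,.001)
box("cover",(540,270,625,380),(V>110).astype(np.uint8)*255,.018)
box("rib",(540,270,625,380),((H>95)&(H<125)&(S>120)).astype(np.uint8)*255,.058)
box("pot",(220,283,282,352),(V>70).astype(np.uint8)*255,.05)
box("wrench",(305,325,345,418),(V>110).astype(np.uint8)*255,.003)
for n,(u,v) in dict(da=(390,251),db=(400,318)).items(): print(n,cast((u/1.5625,v/1.5625),.054,c).round(4))
for n,(u,v) in dict(ha=(573,293),hb=(593,357)).items(): print(n,cast((u/1.5625,v/1.5625),.018,c).round(4))
for n,(u,v,z) in dict(amber=(340,157,.17),clear=(453,161,.15),jar=(493,231,.05)).items(): print(n,cast((u/1.5625,v/1.5625),z,c).round(4))
crop=lambda x0,y0,x1,y1:cv2.resize(im[y0:y1,x0:x1],(400,400),interpolation=cv2.INTER_CUBIC)
cv2.imwrite("pics/crop.png",np.hstack([crop(130,175,190,235),crop(220,145,285,210)]))
w=manip.calibration("wrist");print(np.round(w["intrinsics"],1).tolist(),np.round(w["view"],3).tolist())
E
```

```text
shell [0.5687 0.0278] [0.1527 0.0861] 10.5
[[0.4860000014305115, 0.0560000017285347], [0.5009999871253967, -0.02800000086426735], [0.6520000100135803, -0.0010000000474974513], [0.6359999775886536, 0.08399999886751175]]
mat [0.5698 0.0278] [0.1946 0.1133] 10.6
[[0.46399998664855957, 0.06599999964237213], [0.48500001430511475, -0.04600000008940697], [0.6759999990463257, -0.009999999776482582], [0.6549999713897705, 0.10100000351667404]]
cover [ 0.509  -0.3097] [0.153  0.0871] 18.2
[[0.4230000078678131, -0.2919999957084656], [0.44999998807907104, -0.375], [0.5950000286102295, -0.3269999921321869], [0.5680000185966492, -0.24400000274181366]]
rib [ 0.5075 -0.3056] [0.0671 0.0239] 17.7
[[0.47200000286102295, -0.30399999022483826], [0.4790000021457672, -0.3269999921321869], [0.5429999828338623, -0.3070000112056732], [0.5360000133514404, -0.2840000092983246]]
pot [0.5045 0.2793] [0.119  0.1069] 2.5
[[0.4429999887943268, 0.33000001311302185], [0.44699999690055847, 0.22300000488758087], [0.5659999847412109, 0.2280000001192093], [0.5619999766349792, 0.33500000834465027]]
wrench [0.4129 0.147 ] [0.0378 0.1493] 89.6
[[0.33799999952316284, 0.1289999932050705], [0.4869999885559082, 0.12800000607967377], [0.4880000054836273, 0.16500000655651093], [0.33799999952316284, 0.16599999368190765]]
da [0.6257 0.0369 0.054 ]
db [0.5088 0.0159 0.054 ]
ha [ 0.5647 -0.2915  0.018 ]
hb [ 0.4516 -0.328   0.018 ]
amber [0.7573 0.1181 0.17  ]
clear [ 0.7615 -0.0641  0.15  ]
jar [ 0.6668 -0.1429  0.05  ]
[[297.3, 0.0, 255.7], [0.0, 297.3, 193.2], [0.0, 0.0, 1.0]] [[0.223, 0.975, -0.001, -0.625], [0.931, -0.212, 0.297, -0.039], [0.29, -0.067, -0.955, 0.381], [0.0, 0.0, 0.0, 1.0]]
```

View pics/crop.png

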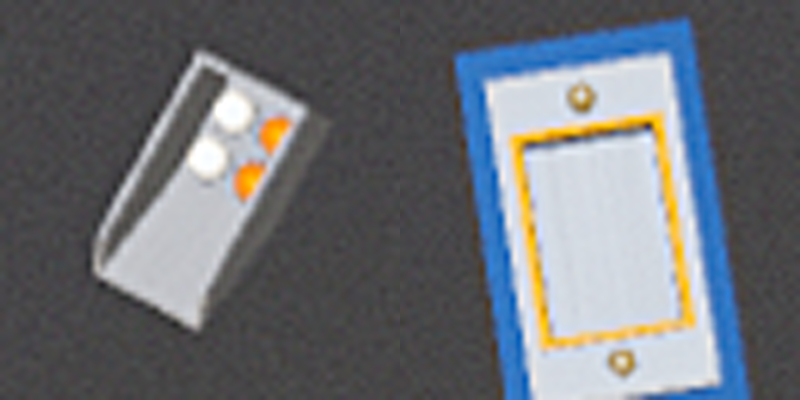

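```bash
cat >> h.py <<'E'
def delta(o,p,az,tilt=0):
    """tool-frame shift (mm) to TCP p and then turn (deg); az=azimuth of tool x (deg), tilt about -tool x"""
    q=R.from_quat(o["ee_rot"]); a=np.radians(az)
    T=R.from_matrix(np.array([[np.cos(a),np.sin(a),0],[np.sin(a),-np.cos(a),0],[0,0,-1]]).T)*R.from_euler('x',-tilt,degrees=True)
    print("pos",np.round(o["position"],4),"t",round(o["clock"],2),"| shift",np.round(q.inv().apply(np.array(p)-o["position"])*1e3,1),"turn",np.round((q.inv()*T).as_rotvec(degrees=True),1))
E
python3 - <<'E'
from workcell import manip
from h import *
c=manip.calibration("top")
B=[cast((130+u/6.667,175+v/6.667),.06,c)[:2] for u,v in((198,52),(308,108))]
L=[cast((130+u/6.667,175+v/6.667),.036,c)[:2] for u,v in((97,272),(200,328))]
print(np.round(B,4),np.round(L,4))
b=np.mean(B,0);l=np.mean(L,0);d=b-l;n=np.linalg.norm(d);d/=n
for s in(B,L): e=s[0]-s[1];print("width",np.linalg.norm(e),"az",np.degrees(np.arctan2(e[1],e[0])))
o=(l+.074*d+b-.027*d)/2;print("len",n,"pot",o,"yaw",np.degrees(np.arctan2(d[1],d[0])))
delta(manip.get_obs(),[*o,.10],np.degrees(np.arctan2(d[1],d[0]))+90)
E
```

```text
[[0.5572 0.2787]
 [0.5357 0.2329]] [[0.4673 0.3217]
 [0.4455 0.278 ]]
width 0.05065749937361551 az 64.7831544866959
width 0.048785811310936865 az 63.460538499141045
len 0.10025462689678521 pot [0.52252402 0.26751345] yaw -26.053532473691273
pos [0.1393 0.6089 0.2306] t 0.1 | shift [-247.2  449.7  130.9] turn [ 0.   0.1 13.2]
```

servo_tool([
  {"travel": [-24.7,45,0]},
  {"travel": [-24.7,45,0]},
  {"travel": [-24.7,45,0]},
  {"travel": [-24.7,45,0]},
  {"travel": [-24.7,45,0]},
  {"travel": [-24.7,45,0]},
  {"travel": [-24.7,45,0]},
  {"travel": [-24.7,45,0]},
  {"travel": [-24.7,45,0]},
  {"travel": [-24.7,45,0]},
  {"travel": [0,0,30],"dr": [0,0,6.5]},
  {"travel": [0,0,30],"dr": [0,0,6.5]},
], claw=0)

```text
$.moves[0]: bad value
```

```bash
python3 - <<'E'
from workcell import manip
from h import *
o=manip.get_obs();c=manip.calibration("wrist");im=manip.camera("wrist");cv2.imwrite("pics/w1.png",im)
p=np.array([.5225,.2675,0]);a=np.radians(-26);M=R.from_euler('z',-26,degrees=True)
for q in((-74,-25,36),(-74,25,36),(27,25,60),(27,-25,60)):
    u=proj(p+M.apply(np.array(q)/1e3),c,True).round().astype(int);cv2.circle(im,tuple(map(int,u)),4,(0,0,255),1)
cv2.imwrite("pics/w1x.png",im)
delta(o,[.5225,.2675,.012],64)
E
```

```text
pos [0.1393 0.6089 0.2306] t 0.1 | shift [-247.2  449.7  218.9] turn [ 0.   0.1 13.1]
```

View pics/w1x.png

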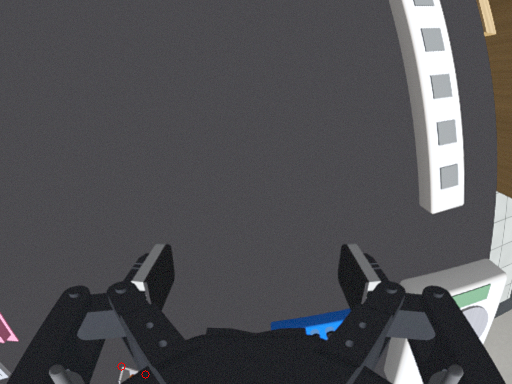

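The move was refused because rows need both keys. This picture therefore only shows the start view, with the pot at the lower-left edge near (130,370).

servo_tool([
  {"travel": [-24.7,45,0],"dr": [0,0,0]},
  {"travel": [-24.7,45,0],"dr": [0,0,0]},
  {"travel": [-24.7,45,0],"dr": [0,0,0]},
  {"travel": [-24.7,45,0],"dr": [0,0,0]},
  {"travel": [-24.7,45,0],"dr": [0,0,0]},
  {"travel": [-24.7,45,0],"dr": [0,0,0]},
  {"travel": [-24.7,45,0],"dr": [0,0,0]},
  {"travel": [-24.7,45,0],"dr": [0,0,0]},
  {"travel": [-24.7,45,0],"dr": [0,0,0]},
  {"travel": [-24.7,45,0],"dr": [0,0,0]},
  {"travel": [0,0,30],"dr": [0,0,6.5]},
  {"travel": [0,0,30],"dr": [0,0,6.5]},
], claw=0)

```text
clock: 1.65
position: [0.5234, 0.2675, 0.1704]
ee_rot: [0.849, 0.529, 0.0, -0.0]
ft_force: [-0.0, 0.1, -0.1]
grip_width: 0.998
```

```bash
python3 - <<'E'
from workcell import manip
from h import *
o=manip.get_obs();c=manip.calibration("wrist");im=manip.camera("wrist");cv2.imwrite("pics/w2.png",im)
p=np.array([.5225,.2675,0]);M=R.from_euler('z',-26,degrees=True)
for q in((-74,-25,36),(-74,25,36),(27,25,60),(27,-25,60)):
    u=proj(p+M.apply(np.array(q)/1e3),c,True).round().astype(int);cv2.circle(im,tuple(map(int,u)),4,(0,0,255),1)
cv2.imwrite("pics/w2x.png",im)
delta(o,[.5225,.2675,.012],64)
E
```

```text
pos [0.5234 0.2675 0.1704] t 1.65 | shift [ -0.4  -0.8 158.4] turn [ 0.  -0.  -0.2]
```

View pics/w2x.png

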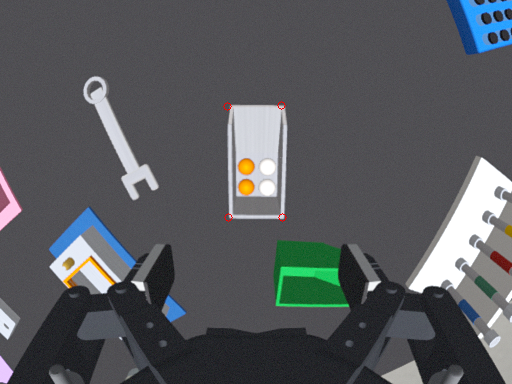

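The circles land on the pot's corners, back wall at row 216 and lip at row 106, so the estimate is good. The green pot starts at row 240, which leaves the fingers clear. Descending and gripping.

servo_tool([
  {"travel": [1,0,40],"dr": [0,0,0]},
  {"travel": [0,0,40],"dr": [0,0,0]},
  {"travel": [0,0,40],"dr": [0,0,0]},
  {"travel": [0,0,20],"dr": [0,0,0]},
  {"travel": [0,0,17],"dr": [0,0,0]},
  {"travel": [0,0,0],"dr": [0,0,0]},
])

```text
clock: 2.45
position: [0.5228, 0.2689, 0.0136]
ee_rot: [0.847, 0.531, -0.001, -0.0]
ft_force: [-0.1, 0.9, 1.2]
grip_width: 0.998
```

servo_tool([
  {"travel": [0,0,0],"dr": [0,0,0]},
  {"travel": [0,0,0],"dr": [0,0,0]},
  {"travel": [0,0,0],"dr": [0,0,0]},
  {"travel": [0,0,0],"dr": [0,0,0]},
  {"travel": [0,0,0],"dr": [0,0,0]},
  {"travel": [0,0,0],"dr": [0,0,0]},
  {"travel": [0,0,0],"dr": [0,0,0]},
  {"travel": [0,0,0],"dr": [0,0,0]},
], claw=1, squeeze=50)

```text
clock: 3.45
position: [0.5241, 0.2694, 0.0155]
ee_rot: [0.847, 0.531, 0.001, -0.0]
ft_force: [-0.8, -0.8, 5.2]
grip_width: 0.58
```

servo_tool([
  {"travel": [0,0,-20],"dr": [0,0,0]},
  {"travel": [0,0,-40],"dr": [0,0,0]},
  {"travel": [0,0,-40],"dr": [0,0,0]},
  {"travel": [0,0,-40],"dr": [0,0,0]},
  {"travel": [0,0,0],"dr": [0,0,0]},
])

```text
clock: 4.08
position: [0.5251, 0.2699, 0.1589]
ee_rot: [0.848, 0.531, 0.003, -0.0]
ft_force: [0.1, 0.4, -2.6]
grip_width: 0.58
```

```bash
cat >> h.py <<'E'
SH=np.array([.568,.027,0]);SY=10.3
LT=np.array([0,-75,-20.5])/1e3
def pose(lipxyz,az,th):
    a=np.radians(az)
    T=R.from_matrix(np.array([[np.cos(a),np.sin(a),0],[np.sin(a),-np.cos(a),0],[0,0,-1]]).T)*R.from_euler('x',-th,degrees=True)
    return np.array(lipxyz)-T.apply(LT),T
def rows(p,q,seq):
    for P,T in seq:
        s=np.round(q.inv().apply(P-p)*1e3,1);r=np.round((q.inv()*T).as_rotvec(degrees=True),1)
        print('{"travel": %s, "dr": %s},'%((s+0).tolist(),(r+0).tolist())); p=p+q.apply(s/1e3); q=q*R.from_rotvec(r,degrees=True)
E
python3 - <<'E'
from workcell import manip
from h import *
o=manip.get_obs();p=np.array(o["position"]);q=R.from_quat(o["ee_rot"])
lip=SH+R.from_euler('z',SY,degrees=True).apply([.020,0,0])
P,T=pose(lip+[0,0,.112],SY+90,0)
az=np.linspace(58,100.3,7);az=np.linspace(64.2,100.3,10)
rows(p,q,[(p+(P-p)*f,pose(lip,64.2+36.1*f,0)[1]) for f in np.linspace(0,1,13)[1:]])
print()
seq=[]
for th in (8,16,24,32,36,38,40,42,44,46,48,50, 53,56,59,62,65,68,68):
    t=np.radians(th); seq.append(pose(lip+[0,0,.062+max(0,.036*np.cos(t)-.047*np.sin(t))],100.3,th))
rows(P,T,seq)
E
```

```text
{"travel": [-12.0, 18.4, 5.6], "dr": [0.2, -0.3, -3.1]},
{"travel": [-13.0, 17.8, 5.6], "dr": [0.0, 0.0, -3.0]},
{"travel": [-13.8, 17.1, 5.6], "dr": [0.0, 0.0, -3.0]},
{"travel": [-14.8, 16.3, 5.6], "dr": [0.0, 0.0, -3.0]},
{"travel": [-15.6, 15.5, 5.6], "dr": [0.0, 0.0, -3.0]},
{"travel": [-16.3, 14.7, 5.6], "dr": [0.0, 0.0, -3.0]},
{"travel": [-17.1, 13.8, 5.6], "dr": [0.0, 0.0, -3.1]},
{"travel": [-17.9, 12.9, 5.6], "dr": [0.0, 0.0, -3.0]},
{"travel": [-18.5, 11.9, 5.6], "dr": [0.0, 0.0, -3.0]},
{"travel": [-19.1, 10.9, 5.6], "dr": [0.0, 0.0, -3.0]},
{"travel": [-19.6, 10.0, 5.6], "dr": [0.0, 0.0, -3.0]},
{"travel": [-20.1, 8.8, 5.6], "dr": [0.0, 0.0, -3.0]},

{"travel": [0.0, 2.1, 10.3], "dr": [-8.0, 0.0, 0.0]},
{"travel": [0.0, 1.1, -3.3], "dr": [-8.0, 0.0, 0.0]},
{"travel": [0.0, 0.0, -3.1], "dr": [-8.0, 0.0, 0.0]},
{"travel": [0.0, -1.2, -3.2], "dr": [-8.0, 0.0, 0.0]},
{"travel": [0.0, -1.0, -1.7], "dr": [-4.0, 0.0, 0.0]},
{"travel": [0.0, -0.2, -1.5], "dr": [-2.0, 0.0, 0.0]},
{"travel": [0.0, 0.7, -2.6], "dr": [-2.0, 0.0, 0.0]},
{"travel": [0.0, 0.7, -2.6], "dr": [-2.0, 0.0, 0.0]},
{"travel": [0.0, 0.6, -2.7], "dr": [-2.0, 0.0, 0.0]},
{"travel": [0.0, 0.7, -2.6], "dr": [-2.0, 0.0, 0.0]},
{"travel": [0.0, 0.7, -2.6], "dr": [-2.0, 0.0, 0.0]},
{"travel": [0.0, 0.6, -2.6], "dr": [-2.0, 0.0, 0.0]},
{"travel": [0.0, 1.0, -4.0], "dr": [-3.0, 0.0, 0.0]},
{"travel": [0.0, 1.0, -3.9], "dr": [-3.0, 0.0, 0.0]},
{"travel": [0.0, 0.9, -4.0], "dr": [-3.0, 0.0, 0.0]},
{"travel": [0.0, 1.0, -4.0], "dr": [-3.0, 0.0, 0.0]},
{"travel": [0.0, 1.0, -3.9], "dr": [-3.0, 0.0, 0.0]},
{"travel": [0.0, 1.0, -4.0], "dr": [-3.0, 0.0, 0.0]},
{"travel": [0.0, 0.0, 0.0], "dr": [0.0, 0.0, 0.0]},
```

servo_tool([
  {"travel": [-12.0,18.4,5.6],"dr": [0.2,-0.3,-3.0]},
  {"travel": [-13.0,17.8,5.6],"dr": [0,0,-3]},
  {"travel": [-13.8,17.1,5.6],"dr": [0,0,-3]},
  {"travel": [-14.8,16.3,5.6],"dr": [0,0,-3]},
  {"travel": [-15.6,15.5,5.6],"dr": [0,0,-3]},
  {"travel": [-16.3,14.7,5.6],"dr": [0,0,-3]},
  {"travel": [-17.1,13.8,5.6],"dr": [0,0,-3]},
  {"travel": [-17.9,12.9,5.6],"dr": [0,0,-3]},
  {"travel": [-18.5,11.9,5.6],"dr": [0,0,-3]},
  {"travel": [-19.1,10.9,5.6],"dr": [0,0,-3]},
  {"travel": [-19.6,10.0,5.6],"dr": [0,0,-3]},
  {"travel": [-20.1,8.8,5.6],"dr": [0,0,-3]},
])

```text
clock: 5.58
position: [0.6584, 0.042, 0.0862]
ee_rot: [0.641, 0.767, -0.004, -0.002]
ft_force: [-0.3, 1.0, -3.3]
grip_width: 0.581
```

servo_tool([
  {"travel": [0,0,0],"dr": [0,0,0]},
  {"travel": [0,0,0],"dr": [0,0,0]},
])

```text
clock: 5.82
position: [0.6583, 0.0434, 0.0868]
ee_rot: [0.642, 0.767, -0.003, -0.002]
ft_force: [1.0, 0.2, -1.4]
grip_width: 0.579
```

```bash
python3 - <<'E'
from workcell import manip
from h import *
o=manip.get_obs();lip=SH+R.from_euler('z',SY,degrees=True).apply([.020,0,0])
P,T=pose(lip+[0,0,.112],SY+90,0);delta(o,P,100.3)
c=manip.calibration("top");im=manip.camera("top");cv2.imwrite("pics/t2.png",im)
p=R.from_quat(o["ee_rot"]).apply(LT)+o["position"];u=proj(p,c);print(p,u)
cv2.circle(im,tuple(int(round(v)) for v in u),3,(0,0,255),1)
cv2.imwrite("pics/t2x.png",cv2.resize(im[100:280,180:420],(800,600),interpolation=cv2.INTER_CUBIC))
E
```

```text
pos [0.6583 0.0434 0.0868] t 5.83 | shift [-0.   3.2 -4.7] turn [-0.4  0.1 -0.2]
[0.58458706 0.03033098 0.10778222] [251.08657989 173.10822601]
```

View pics/t2x.png

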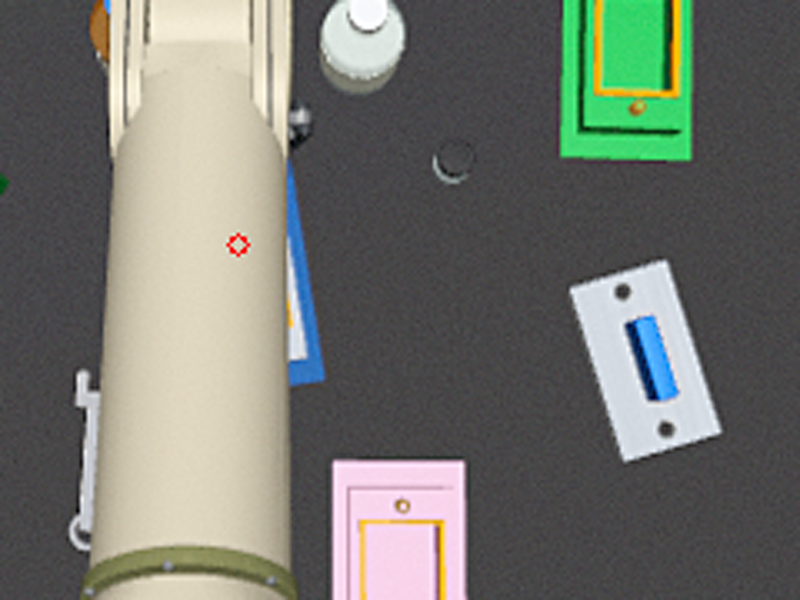

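The arm hides the shell from the top camera here (lip projected at (238,245)), so I rely on the pose. Tilting.

servo_tool([
  {"travel": [0,5.3,5.6],"dr": [-8,0,0]},
  {"travel": [0,1.1,-3.3],"dr": [-8,0,0]},
  {"travel": [0,0,-3.1],"dr": [-8,0,0]},
  {"travel": [0,-1.2,-3.2],"dr": [-8,0,0]},
  {"travel": [0,0,0],"dr": [0,0,0]},
  {"travel": [0,0,0],"dr": [0,0,0]},
])

```text
clock: 6.62
position: [0.6621, 0.0441, 0.0912]
ee_rot: [0.617, 0.738, 0.209, 0.176]
ft_force: [0.3, 1.1, -1.9]
grip_width: 0.58
```

```bash
python3 - <<'E'
from workcell import manip
from h import *
o=manip.get_obs();q=R.from_quat(o["ee_rot"])
p=q.apply(LT)+o["position"];print("lip shell",R.from_euler('z',-SY,degrees=True).apply(p-SH).round(4),"tilt",np.degrees(np.arccos(-q.as_matrix()[2,2])),np.round(o["joint_pos"],2))
lip=SH+R.from_euler('z',SY,degrees=True).apply([.020,0,0])
P,T=pose(lip+[0,0,.0676],SY+90,32);delta(o,P,100.3,32)
c=manip.calibration("wrist");im=manip.camera("wrist")
for x,y,z in((45,30,.041),(45,-30,.041),(-45,30,.041),(-45,-30,.041),(60,0,.054),(-60,0,.054)):
    u=proj(SH+R.from_euler('z',SY,degrees=True).apply([x/1e3,y/1e3,z]),c,True);cv2.circle(im,tuple(int(round(v)) for v in u),4,(255,0,255),1)
cv2.imwrite("pics/w3x.png",im)
cv2.imwrite("pics/s3.png",cv2.resize(manip.camera("scene")[150:300,170:370],(800,600)))
E
```

```text
lip shell [0.021  0.0001 0.0693] tilt 31.64132511963403 [-0.3   0.23  0.2   2.03 -0.23  0.33  1.82]
pos [0.6621 0.0441 0.0912] t 6.62 | shift [ 0.  -1.6  0.5] turn [-0.4  0.1 -0.1]
```

View pics/w3x.png

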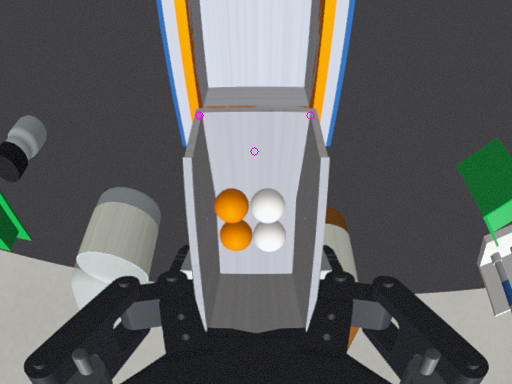

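The wrist view is clear: the pot lip (row 110) sits centred over the cavity mouth (columns 203-311), and the four beads are at (235,205)-(270,237). I'll continue the tilt and watch joint 6, which is at 0.33.

servo_tool([
  {"travel": [0,-2.6,-1.2],"dr": [-4,0,0]},
  {"travel": [0,-0.2,-1.5],"dr": [-2.4,0,0]},
  {"travel": [0,0.7,-2.6],"dr": [-2,0,0]},
  {"travel": [0,0.7,-2.6],"dr": [-2,0,0]},
  {"travel": [0,0,0],"dr": [0,0,0]},
  {"travel": [0,0,0],"dr": [0,0,0]},
])

```text
clock: 7.48
position: [0.6566, 0.0421, 0.0975]
ee_rot: [0.599, 0.716, 0.274, 0.23]
ft_force: [0.0, -0.0, -2.5]
grip_width: 0.578
```

```bash
cat > st.py <<'E'
from workcell import manip
from h import *
import sys
th=float(sys.argv[1])
o=manip.get_obs();q=R.from_quat(o["ee_rot"])
p=q.apply(LT)+o["position"];print("lip shell",R.from_euler('z',-SY,degrees=True).apply(p-SH).round(4),"tilt",np.degrees(np.arccos(-q.as_matrix()[2,2])),np.round(o["joint_pos"],2))
lip=SH+R.from_euler('z',SY,degrees=True).apply([.020,0,0])
P,T=pose(lip+[0,0,.062],SY+90,th);delta(o,P,100.3,th)
im=manip.camera("wrist");cv2.imwrite(sys.argv[2],im)
hsv=cv2.cvtColor(im,cv2.COLOR_BGR2HSV);m=cv2.inRange(hsv,(5,150,120),(22,255,255))
n,_,s,ce=cv2.connectedComponentsWithStats(m)
for i in range(1,n):
    if s[i,4]>60: print("orange",ce[i].round(),s[i,4])
E
python3 st.py 42 pics/w4.png
```

```text
lip shell [ 0.0204 -0.0009  0.0626] tilt 41.9679195220817 [-0.08  0.18 -0.03  2.17 -0.61  0.07  2.23]
pos [0.6566 0.0421 0.0975] t 7.47 | shift [ 1.  -0.7  0.1] turn [-0.   0.2 -0.1]
orange [184.  53.] 1370
orange [330.  55.] 1538
orange [222.  57.] 1428
orange [241. 127.] 1615
```

servo_tool([
  {"travel": [0,0,0],"dr": [0,0,0]},
  {"travel": [0,0,0],"dr": [0,0,0]},
  {"travel": [0,0,0],"dr": [0,0,0]},
  {"travel": [0,0,0],"dr": [0,0,0]},
  {"travel": [0,0,0],"dr": [0,0,0]},
  {"travel": [0,0,0],"dr": [0,0,0]},
])

```text
clock: 8.28
position: [0.6557, 0.0419, 0.0971]
ee_rot: [0.599, 0.716, 0.274, 0.23]
ft_force: [-0.2, -0.3, -1.9]
grip_width: 0.58
```

```bash
python3 st.py 48 pics/w5.png
```

```text
lip shell [ 0.0195 -0.0009  0.0622] tilt 41.951467540777614 [-0.08  0.18 -0.03  2.17 -0.61  0.07  2.23]
pos [0.6557 0.0419 0.0971] t 8.28 | shift [ 1.1  2.  -7.5] turn [-6.   0.2 -0. ]
orange [262.  62.] 3647
orange [265.  54.] 786
```

View pics/w5.png

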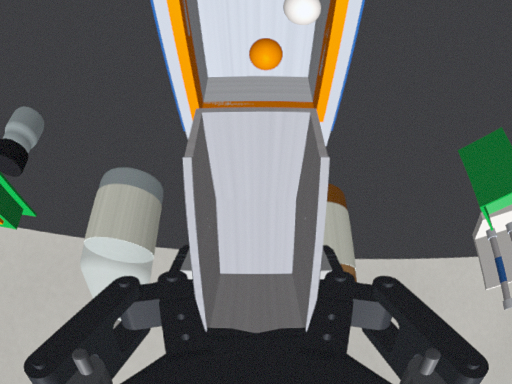

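The pot is empty. Beads are visible in the cavity at (265,54) and (303,10), with the other two presumably above the frame, to be verified later. Lifting, untilting and placing the pot.

servo_tool([
  {"travel": [0,14,-15],"dr": [0,0,0]},
  {"travel": [0,20,-22],"dr": [0,0,0]},
  {"travel": [0,20,-22],"dr": [0,0,0]},
  {"travel": [0,0,0],"dr": [8.4,0,0]},
  {"travel": [0,0,0],"dr": [8.4,0,0]},
  {"travel": [0,0,0],"dr": [8.4,0,0]},
  {"travel": [0,0,0],"dr": [8.4,0,0]},
  {"travel": [0,0,0],"dr": [8.4,0,0]},
  {"travel": [0,0,0],"dr": [0,0,0]},
])

```text
clock: 9.45
position: [0.6575, 0.043, 0.1751]
ee_rot: [0.641, 0.767, -0.002, 0.0]
ft_force: [0.1, 0.0, -3.1]
grip_width: 0.579
```

```bash
python3 - <<'E'
from workcell import manip
from h import *
o=manip.get_obs();print(np.round(o["joint_pos"],2));delta(o,[.56,.20,.10],100)
E
```

```text
[-0.44  0.46  0.41  1.45 -0.18  1.27  1.74]
pos [0.6575 0.043  0.1751] t 9.45 | shift [172.  -67.9  74.8] turn [-0.2  0.2  0.2]
```

servo_tool([
  {"travel": [35,-13.6,0],"dr": [0,0,0]},
  {"travel": [35,-13.6,0],"dr": [0,0,0]},
  {"travel": [34,-13.6,0],"dr": [0,0,0]},
  {"travel": [34,-13.6,20],"dr": [0,0,0]},
  {"travel": [34,-13.6,25],"dr": [-0.2,0.2,0]},
  {"travel": [0,0,30],"dr": [0,0,0]},
  {"travel": [0,0,30],"dr": [0,0,0]},
  {"travel": [0,0,30],"dr": [0,0,0]},
  {"travel": [0,0,14],"dr": [0,0,0]},
  {"travel": [0,0,0],"dr": [0,0,0]},
  {"travel": [0,0,0],"dr": [0,0,0]},
])

```text
clock: 10.82
position: [0.5603, 0.1999, 0.0292]
ee_rot: [0.642, 0.767, 0.003, 0.001]
ft_force: [-0.1, -0.1, -1.3]
grip_width: 0.581
```

```bash
python3 - <<'E'
from workcell import manip
from h import *
o=manip.get_obs();print(o["ft_force"]);delta(o,[.56,.20,.0155],100)
E
```

```text
[-0.06862817 -0.08664345 -1.31401438]
pos [0.5603 0.1999 0.0292] t 10.82 | shift [ 0.1 -0.3 13.7] turn [ 0.3 -0.1  0.1]
```

servo_tool([
  {"travel": [0,0,6],"dr": [0.3,0,0]},
  {"travel": [0,0,5],"dr": [0,0,0]},
  {"travel": [0,0,2],"dr": [0,0,0]},
  {"travel": [0,0,1],"dr": [0,0,0]},
  {"travel": [0,0,0.5],"dr": [0,0,0]},
  {"travel": [0,0,0],"dr": [0,0,0]},
])

```text
clock: 11.58
position: [0.5594, 0.1997, 0.0155]
ee_rot: [0.642, 0.767, -0.0, -0.002]
ft_force: [-12.2, -3.4, 25.7]
grip_width: 0.579
```

servo_tool([
  {"travel": [0,0,0],"dr": [0,0,0]},
  {"travel": [0,0,0],"dr": [0,0,0]},
  {"travel": [0,0,0],"dr": [0,0,0]},
  {"travel": [0,0,0],"dr": [0,0,0]},
  {"travel": [0,0,0],"dr": [0,0,0]},
  {"travel": [0,0,0],"dr": [0,0,0]},
], claw=0)

```text
clock: 12.32
position: [0.5594, 0.1997, 0.0132]
ee_rot: [0.642, 0.767, -0.001, -0.001]
ft_force: [0.2, -0.6, -0.7]
grip_width: 1.0
```

servo_tool([
  {"travel": [0,0,-20],"dr": [0,0,0]},
  {"travel": [0,0,-45],"dr": [0,0,0]},
  {"travel": [0,0,-50],"dr": [0,0,0]},
  {"travel": [0,0,-50],"dr": [0,0,0]},
  {"travel": [0,0,0],"dr": [0,0,0]},
])

```text
clock: 12.95
position: [0.5623, 0.2001, 0.1843]
ee_rot: [0.642, 0.767, 0.004, 0.0]
ft_force: [0.5, 0.0, -0.6]
grip_width: 0.997
```

```bash
python3 - <<'E'
from workcell import manip
from h import *
o=manip.get_obs();delta(o,[.5085,-.308,.20],107.9)
cv2.imwrite("pics/w6.png",manip.camera("wrist"));print(np.round(o["joint_pos"],2))
E
```

```text
pos [0.5623 0.2001 0.1843] t 12.95 | shift [-490.7 -142.   -18.6] turn [ 0.4 -0.2 -7.8]
[-0.71  0.3   0.35  1.63 -0.11  1.23  1.42]
```

servo_tool([
  {"travel": [-40,-11,0],"dr": [0.4,0,0]},
  {"travel": [-50,-14.5,-2],"dr": [0,0,0]},
  {"travel": [-50,-14.5,-2],"dr": [0,0,0]},
  {"travel": [-50,-14.5,-2],"dr": [0,0,0]},
  {"travel": [-50,-14.5,-2],"dr": [0,0,0]},
  {"travel": [-50,-14.5,-2],"dr": [0,0,0]},
  {"travel": [-50,-14.5,-2],"dr": [0,0,0]},
  {"travel": [-50,-14.5,-2],"dr": [0,0,0]},
  {"travel": [-50,-14.5,-2],"dr": [0,0,0]},
  {"travel": [-50,-14.5,-2],"dr": [0,0,-3.9]},
  {"travel": [0,0,0],"dr": [0,0,-3.9]},
  {"travel": [0,0,0],"dr": [0,0,0]},
])

```text
clock: 14.5
position: [0.5064, -0.3079, 0.1962]
ee_rot: [0.589, 0.808, -0.003, -0.005]
ft_force: [-0.2, 0.1, 0.4]
grip_width: 0.996
```

```bash
python3 - <<'E'
from workcell import manip
from h import *
o=manip.get_obs();c=manip.calibration("wrist");w=manip.camera("wrist");cv2.imwrite("pics/w7.png",w)
delta(o,[.5085,-.308,.10],107.9)
hsv=cv2.cvtColor(w,cv2.COLOR_BGR2HSV)
m=cv2.inRange(hsv,(0,0,110),(180,70,255))
C=np.array([.5085,-.309,.018])
u=proj(C,c,True);print("proj",u)
# cover holes: dark blobs within plate
n,l,s,ce=cv2.connectedComponentsWithStats(cv2.inRange(hsv[...,2],0,90))
for i in range(1,n):
    if 20<s[i,4]<600: print("dark",ce[i].round(1),s[i].tolist(),cast(ce[i],.018,c,True).round(4))
g=cv2.inRange(hsv,(98,100,60),(125,255,255));n,l,s,ce=cv2.connectedComponentsWithStats(g)
for i in range(1,n):
    if s[i,4]>200: print("blue",ce[i].round(1),s[i].tolist())
t=manip.camera("top");cv2.imwrite("pics/t7.png",t)
a=cv2.resize(t[130:250,145:305],(800,600),interpolation=cv2.INTER_CUBIC)
cv2.imwrite("pics/tw7.png",np.hstack([cv2.resize(a,(400,300)),cv2.resize(w,(400,300))]))
cv2.imwrite("pics/t7x.png",a)
E
```

```text
pos [ 0.5064 -0.3079  0.1962] t 14.5 | shift [-1.2  2.9 96.1] turn [-0.6 -0.2 -0. ]
proj [252.78091916 175.14802303]
dark [251.5 121. ] [246, 116, 12, 11, 104] [ 0.4516 -0.3287  0.018 ]
dark [252.3 222.5] [248, 221, 9, 4, 29] [ 0.5629 -0.2922  0.018 ]
blue [251.6 180.6] [243, 145, 18, 72, 1252]
blue [446.1 241. ] [411, 216, 78, 79, 1270]
```

View pics/tw7.png

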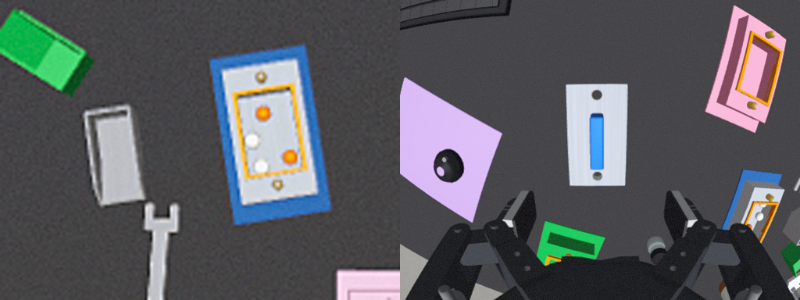

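All four beads are in the cavity (four balls at about (250-290,113-166) in the left half). The pot stands upright at (115,155), and the wrench jaw at (160,215) is just clear of it. Refining the dowels and holes, and checking that the wrench hasn't moved.

```bash
python3 - <<'E'
from workcell import manip
from h import *
c=manip.calibration("top")
for f in("top0","t7"):
    im=cv2.imread(f"pics/{f}.png");h=cv2.cvtColor(im,cv2.COLOR_BGR2HSV)
    m=np.zeros(h.shape[:2],np.uint8);m[208:268,196:221]=(h[208:268,196:221,2]>110)*255
    cs=max(cv2.findContours(m,0,1)[0],key=cv2.contourArea);print(f,"wrench",cv2.minAreaRect(cs))
    P=[]
    for (u,v) in((249.6,160.6),(256,203.5)):
        a,b=int(v)-6,int(u)-6;r=h[a:a+14,b:b+14,1].astype(float);w=np.clip(r-60,0,None)
        yy,xx=np.mgrid[a:a+14,b:b+14]; w[(abs(yy-v)>5)|(abs(xx-u)>5)]=0
        q=(np.sum(w*xx)/w.sum(),np.sum(w*yy)/w.sum());P.append(cast(q,.050,c)[:2]);print(np.round(q,2),P[-1].round(4))
    d=P[0]-P[1];print("shell mid",np.mean(P,0).round(4),np.linalg.norm(d),np.degrees(np.arctan2(d[1],d[0])))
def holes(im,pts,c,fish):
    g=cv2.cvtColor(im,cv2.COLOR_BGR2GRAY).astype(float);P=[]
    for u,v in pts:
        a,b=int(v)-9,int(u)-9;r=g[a:a+19,b:b+19];bg=np.median(r);w=np.clip(bg-25-r,0,None)
        yy,xx=np.mgrid[a:a+19,b:b+19];w[np.hypot(yy-v,xx-u)>7.5]=0
        q=(np.sum(w*xx)/w.sum(),np.sum(w*yy)/w.sum());P.append(cast(q,.018,c,fish)[:2]);print(np.round(q,2),P[-1].round(4))
    d=P[0]-P[1];print("cover mid",np.mean(P,0).round(4),np.linalg.norm(d),np.degrees(np.arctan2(d[1],d[0])))
holes(cv2.imread("pics/top0.png"),[(366.7,187.5),(379.5,228.5)],c,False)
holes(cv2.imread("pics/w7.png"),[(252.3,224),(251.5,121)],manip.calibration("wrist"),True)
E
```

```text
top0 wrench ((208.54638671875, 237.47938537597656), (13.395259857177734, 53.4902229309082), 2.602562189102173)
[250.81 163.32] [0.619  0.0334]
[254.87 200.93] [0.5161 0.0192]
shell mid [0.5675 0.0263] 0.10391239150362874 7.853065000542368
t7 wrench ((208.52371215820312, 237.4783477783203), (13.349852561950684, 53.4902229309082), 2.602562189102173)
[250.79 163.29] [0.6191 0.0335]
[254.69 200.88] [0.5162 0.0197]
shell mid [0.5676 0.0266] 0.10382223155207994 7.6288129066475845
[365.71 185.57] [ 0.5701 -0.2886]
[380.29 230.72] [ 0.4455 -0.3302]
cover mid [ 0.5078 -0.3094] 0.13135005087217083 18.44433326936513
[252.26 224.22] [ 0.5658 -0.2905]
[251.55 121.03] [ 0.4524 -0.3276]
cover mid [ 0.5091 -0.3091] 0.1193251807578852 18.1217432742889
```

```bash
cat >> h.py <<'E'
def wcal(cn,on,pos,quat):
    """wrist calibration at an earlier tool pose, from the present one"""
    H=lambda p,q:np.block([[R.from_quat(q).as_matrix(),np.array(p)[:,None]],[np.zeros((1,3)),1]])
    return dict(intrinsics=cn["intrinsics"],view=np.array(cn["view"])@H(on["position"],on["ee_rot"])@np.linalg.inv(H(pos,quat)))
E
python3 - <<'E'
from workcell import manip
from h import *
o=manip.get_obs();c=wcal(manip.calibration("wrist"),o,[.5623,.2001,.1843],[.642,.767,.004,0])
im=cv2.imread("pics/w6.png");M=R.from_euler('z',SY,degrees=True)
U=[proj(SH+M.apply([x,0,.054]),c,True) for x in(.06,-.06)];print(U)
cs=[]
for u in U:
    a,b=np.clip(int(u[1])-30,0,324),np.clip(int(u[0])-30,0,452);print(b,a);cs.append(cv2.resize(im[a:a+60,b:b+60],(400,400),interpolation=cv2.INTER_CUBIC))
cv2.imwrite("pics/w6x.png",np.hstack(cs))
E
```

```text
[array([ 98.00923095, 214.92777227]), array([ 84.77097553, 103.7710263 ])]
68 184
54 73
```

View pics/w6x.png

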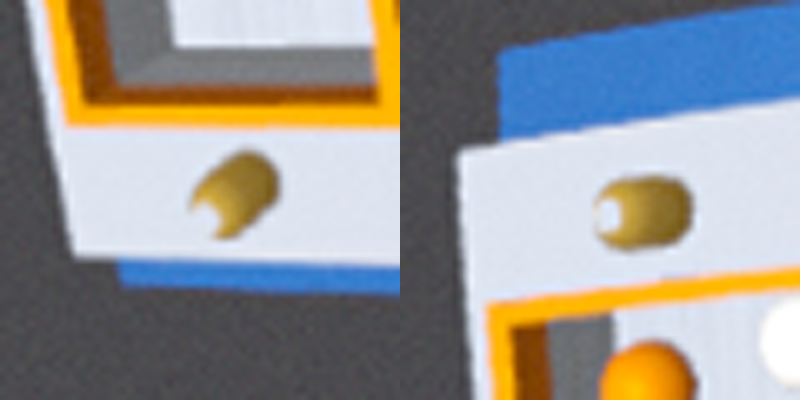

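```bash
python3 - <<'E'
from workcell import manip
from h import *
o=manip.get_obs();c=wcal(manip.calibration("wrist"),o,[.5623,.2001,.1843],[.642,.767,.004,0])
P=[cast(q,.054,c,True)[:2] for q in((98.9,216.4),(85.35,104.95))];d=P[0]-P[1]
print(P,np.mean(P,0),np.linalg.norm(d),np.degrees(np.arctan2(d[1],d[0])))
delta(o,[.5091,-.3091,.07],108.1)
E
```

```text
[array([0.62857706, 0.03884626]), array([0.51012064, 0.01713856])] [0.56934885 0.02799241] 0.12042901282386355 10.384498402865201
pos [ 0.5071 -0.3069  0.1964] t 14.6 | shift [ -3.2   2.4 126.4] turn [-0.6 -0.2 -0.2]
```

servo_tool([
  {"travel": [-3.2,2.4,40],"dr": [-0.6,-0.2,-0.2]},
  {"travel": [0,0,45],"dr": [0,0,0]},
  {"travel": [0,0,41],"dr": [0,0,0]},
  {"travel": [0,0,0],"dr": [0,0,0]},
  {"travel": [0,0,0],"dr": [0,0,0]},
])

```text
clock: 15.22
position: [0.5109, -0.3103, 0.0724]
ee_rot: [0.587, 0.81, 0.0, 0.001]
ft_force: [-0.5, 0.3, -0.6]
grip_width: 1.001
```

```bash
python3 - <<'E'
from workcell import manip
from h import *
o=manip.get_obs();delta(o,[.5091,-.3091,.025],108.1);print(np.round(o["joint_pos"],2))
E
```

```text
pos [ 0.5109 -0.3103  0.0724] t 15.22 | shift [ 1.7 -1.5 47.4] turn [0.1 0.1 0. ]
[ 0.03  0.45  0.55  1.74 -0.27  1.03  2.56]
```

servo_tool([
  {"travel": [1.5,-1.3,20],"dr": [0.1,0.1,0]},
  {"travel": [0,0,20],"dr": [0,0,0]},
  {"travel": [0,0,7],"dr": [0,0,0]},
  {"travel": [0,0,0],"dr": [0,0,0]},
  {"travel": [0,0,0],"dr": [0,0,0]},
])

```text
clock: 15.85
position: [0.5086, -0.3093, 0.0242]
ee_rot: [0.587, 0.81, 0.0, -0.0]
ft_force: [0.8, -0.2, 0.5]
grip_width: 1.0
```

```bash
python3 - <<'E'
from workcell import manip
from h import *
o=manip.get_obs();delta(o,[.5091,-.3091,.025],108.1);print(np.round(o["joint_pos"],2),o["ft_force"].round(1) if hasattr(o["ft_force"],'round') else o["ft_force"])
E
```

```text
pos [ 0.5086 -0.3093  0.0242] t 15.85 | shift [ 0.1  0.6 -0.8] turn [-0. -0.  0.]
[ 0.08  0.5   0.49  1.77 -0.29  0.94  2.57] [ 0.8 -0.2  0.5]
```

servo_tool([
  {"travel": [0,0,0],"dr": [0,0,0]},
  {"travel": [0,0,0],"dr": [0,0,0]},
  {"travel": [0,0,0],"dr": [0,0,0]},
  {"travel": [0,0,0],"dr": [0,0,0]},
  {"travel": [0,0,0],"dr": [0,0,0]},
  {"travel": [0,0,0],"dr": [0,0,0]},
  {"travel": [0,0,0],"dr": [0,0,0]},
  {"travel": [0,0,0],"dr": [0,0,0]},
  {"travel": [0,0,0],"dr": [0,0,0]},
  {"travel": [0,0,0],"dr": [0,0,0]},
], claw=1, squeeze=100)

```text
clock: 17.1
position: [0.5085, -0.3093, 0.0242]
ee_rot: [0.587, 0.81, 0.0, -0.0]
ft_force: [-1.6, 0.8, 5.4]
grip_width: 0.194
```

servo_tool([
  {"travel": [0,0,-15],"dr": [0,0,0]},
  {"travel": [0,0,-35],"dr": [0,0,0]},
  {"travel": [0,0,-40],"dr": [0,0,0]},
  {"travel": [0,0,-40],"dr": [0,0,0]},
  {"travel": [0,0,0],"dr": [0,0,0]},
  {"travel": [0,0,0],"dr": [0,0,0]},
])

```text
clock: 17.85
position: [0.5078, -0.3086, 0.1529]
ee_rot: [0.587, 0.81, 0.0, -0.001]
ft_force: [-0.5, -0.4, -3.7]
grip_width: 0.193
```

```bash
python3 - <<'E'
from workcell import manip
from h import *
o=manip.get_obs();print(np.round(o["joint_pos"],2),np.round(o["ee_rot"],4))
delta(o,[.569,.0278,.130],100.4)
c=manip.calibration("wrist");w=manip.camera("wrist");cv2.imwrite("pics/w8.png",w)
q=R.from_quat(o["ee_rot"]);
for dz in(0,):
  for y in(.06,-.06):
    # plate top is ~6.5 mm beyond TCP along tool z
    p=np.array(o["position"])+q.apply([0,y,.0065]);print("hole pred",proj(p,c,True).round(1))
g=cv2.cvtColor(w,cv2.COLOR_BGR2GRAY);cv2.imwrite("pics/w8x.png",cv2.resize(w[60:384,130:380],(617,800)[::1]) [:600])
E
```

```text
[ 0.03  0.35  0.55  1.67 -0.19  1.18  2.51] [ 5.868e-01  8.098e-01  1.000e-04 -1.400e-03]
pos [ 0.5078 -0.3086  0.1529] t 17.85 | shift [300.6 162.9  23.4] turn [-0.1 -0.1  7.7]
hole pred [254.5 321.6]
hole pred [254.2 134.5]
```

View pics/w8.png

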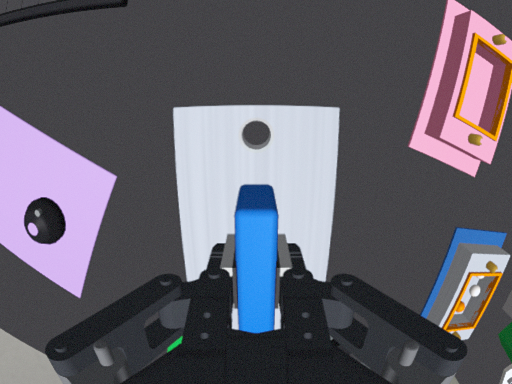

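The rib is gripped centrally, with the visible hole at (256,134) against (254,134.5) predicted. Carrying it to above the shell.

servo_tool([
  {"travel": [20.6,11,0],"dr": [0,0,0]},
  {"travel": [40,21.7,0],"dr": [0,0,0]},
  {"travel": [40,21.7,0],"dr": [0,0,0]},
  {"travel": [40,21.7,0],"dr": [0,0,0]},
  {"travel": [40,21.7,0],"dr": [0,0,0]},
  {"travel": [40,21.7,0],"dr": [0,0,0]},
  {"travel": [40,21.7,0],"dr": [0,0,0]},
  {"travel": [40,21.7,0],"dr": [0,0,3.8]},
  {"travel": [0,0,20],"dr": [0,0,3.9]},
  {"travel": [0,0,20],"dr": [0,0,0]},
  {"travel": [0,0,0],"dr": [0,0,0]},
  {"travel": [0,0,0],"dr": [0,0,0]},
])

```text
clock: 19.4
position: [0.5696, 0.027, 0.114]
ee_rot: [0.64, 0.768, -0.0, -0.001]
ft_force: [0.4, -0.2, -2.8]
grip_width: 0.205
```

```bash
cat > d.py <<'E'
from workcell import manip
from h import *
import sys
o=manip.get_obs();print(np.round(o["joint_pos"],2),"F",np.round(o["ft_force"],1),"M",np.round(o["torque"],2),"underside",round(o["position"][2]-.0242,4))
delta(o,[.569,.0278,float(sys.argv[1])],100.4)
E
python3 d.py .085
```

```text
[-0.45  0.32  0.38  1.77 -0.13  1.08  1.73] F [ 0.4 -0.2 -2.8] M [ 0.01 -0.06  0.01] underside 0.0898
pos [0.5696 0.027  0.114 ] t 19.4 | shift [ 0.8 -0.4 29. ] turn [-0.1 -0.1  0. ]
```

servo_tool([
  {"travel": [0.8,-0.4,12],"dr": [-0.1,-0.1,0]},
  {"travel": [0,0,12],"dr": [0,0,0]},
  {"travel": [0,0,5],"dr": [0,0,0]},
  {"travel": [0,0,0],"dr": [0,0,0]},
  {"travel": [0,0,0],"dr": [0,0,0]},
])

```text
clock: 20.02
position: [0.5693, 0.0279, 0.0853]
ee_rot: [0.64, 0.768, 0.0, 0.001]
ft_force: [-0.1, 0.3, -3.4]
grip_width: 0.196
```

servo_tool([
  {"travel": [0,0,2],"dr": [0,0,0]},
  {"travel": [0,0,2],"dr": [0,0,0]},
  {"travel": [0,0,2],"dr": [0,0,0]},
  {"travel": [0,0,2],"dr": [0,0,0]},
  {"travel": [0,0,0],"dr": [0,0,0]},
  {"travel": [0,0,0],"dr": [0,0,0]},
])

```text
clock: 20.78
position: [0.5691, 0.0279, 0.077]
ee_rot: [0.64, 0.768, 0.0, 0.001]
ft_force: [-1.0, 0.2, -4.5]
grip_width: 0.197
```

```bash
python3 d.py .073; python3 - <<'E'
from workcell import manip
import cv2
im=manip.camera("scene");cv2.imwrite("pics/s9.png",im);cv2.imwrite("pics/s9x.png",cv2.resize(im[170:270,215:315],(600,600),interpolation=cv2.INTER_CUBIC))
E
```

```text
[-0.44  0.36  0.37  1.8  -0.15  1.01  1.74] F [-1.   0.2 -4.5] M [-0.02 -0.01  0.05] underside 0.0528
pos [0.5691 0.0279 0.077 ] t 20.77 | shift [-0.1 -0.1  4. ] turn [0.1 0.  0. ]
```

View pics/s9x.png

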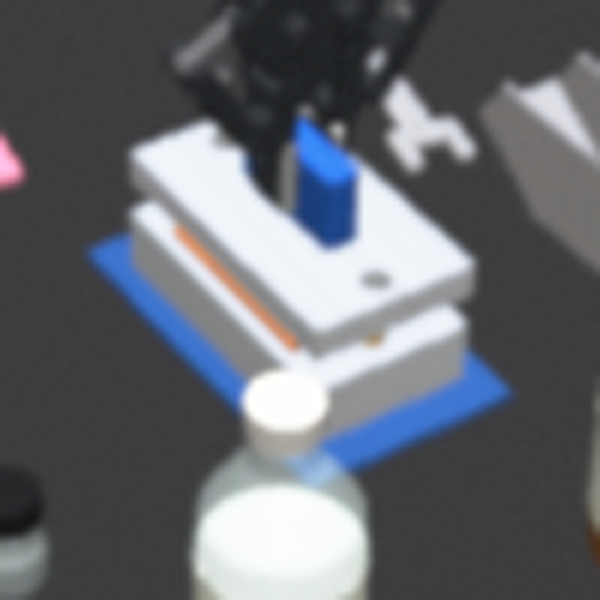

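The cover hovers parallel above the shell, with dowel a (372,340) right below its hole (377,280). Lowering on with force feedback.

servo_tool([
  {"travel": [0,0,2],"dr": [0,0,0]},
  {"travel": [0,0,2],"dr": [0,0,0]},
  {"travel": [0,0,0],"dr": [0,0,0]},
  {"travel": [0,0,0],"dr": [0,0,0]},
])

```text
clock: 21.32
position: [0.5691, 0.0279, 0.073]
ee_rot: [0.64, 0.768, 0.0, 0.001]
ft_force: [-0.1, -1.5, -2.6]
grip_width: 0.193
```

servo_tool([
  {"travel": [0,0,2],"dr": [0,0,0]},
  {"travel": [0,0,2],"dr": [0,0,0]},
  {"travel": [0,0,0],"dr": [0,0,0]},
  {"travel": [0,0,0],"dr": [0,0,0]},
])

```text
clock: 21.82
position: [0.5691, 0.0279, 0.069]
ee_rot: [0.64, 0.768, 0.0, 0.001]
ft_force: [-0.8, 0.4, -3.5]
grip_width: 0.196
```

```bash
python3 d.py .065
```

```text
[-0.44  0.37  0.37  1.81 -0.16  0.99  1.75] F [-0.8  0.4 -3.5] M [ 0.   -0.04 -0.05] underside 0.0448
pos [0.5691 0.0279 0.069 ] t 21.82 | shift [-0.1 -0.2  4. ] turn [0.1 0.  0. ]
```

The underside is 4 mm below the dowels' tapers with no side force, so both dowels are in. Pressing on.

servo_tool([
  {"travel": [0,0,2],"dr": [0,0,0]},
  {"travel": [0,0,2],"dr": [0,0,0]},
  {"travel": [0,0,0],"dr": [0,0,0]},
  {"travel": [0,0,0],"dr": [0,0,0]},
])

```text
clock: 22.32
position: [0.5692, 0.0279, 0.0652]
ee_rot: [0.64, 0.768, 0.0, 0.001]
ft_force: [-0.8, 0.1, -0.1]
grip_width: 0.198
```

servo_tool([
  {"travel": [0,0,1.5],"dr": [0,0,0]},
  {"travel": [0,0,1.5],"dr": [0,0,0]},
  {"travel": [0,0,0],"dr": [0,0,0]},
  {"travel": [0,0,0],"dr": [0,0,0]},
])

```text
clock: 22.82
position: [0.5692, 0.0279, 0.0622]
ee_rot: [0.64, 0.768, 0.0, 0.001]
ft_force: [-2.6, 0.9, 5.1]
grip_width: 0.195
```

```bash
python3 d.py .060
```

```text
[-0.44  0.38  0.37  1.81 -0.16  0.98  1.75] F [-2.6  0.9  5.1] M [ 0.05  0.59 -0.04] underside 0.038
pos [0.5692 0.0279 0.0622] t 22.82 | shift [-0.1 -0.2  2.2] turn [0.1 0.  0. ]
```

servo_tool([
  {"travel": [0,0,1],"dr": [0,0,0]},
  {"travel": [0,0,1],"dr": [0,0,0]},
  {"travel": [0,0,0],"dr": [0,0,0]},
  {"travel": [0,0,0],"dr": [0,0,0]},
])

```text
clock: 23.32
position: [0.5692, 0.028, 0.0603]
ee_rot: [0.64, 0.769, 0.0, 0.001]
ft_force: [-4.5, -0.3, 6.6]
grip_width: 0.195
```

servo_tool([
  {"travel": [0,0,0.7],"dr": [0,0,0]},
  {"travel": [0,0,0],"dr": [0,0,0]},
  {"travel": [0,0,0],"dr": [0,0,0]},
])

```text
clock: 23.7
position: [0.5692, 0.0279, 0.0601]
ee_rot: [0.64, 0.768, 0.0, 0.001]
ft_force: [-6.4, 0.1, 12.8]
grip_width: 0.194
```

```bash
python3 d.py .060
```

```text
[-0.44  0.38  0.37  1.81 -0.16  0.98  1.75] F [-6.4  0.1 12.8] M [-0.02  1.49  0.04] underside 0.0359
pos [0.5692 0.0279 0.0601] t 23.7 | shift [-0.1 -0.2  0.1] turn [0.1 0.  0. ]
```

servo_tool([
  {"travel": [0,-0.4,0.6],"dr": [0,0,0]},
  {"travel": [0,0,0.6],"dr": [0,0,0]},
  {"travel": [0,0,0],"dr": [0,0,0]},
  {"travel": [0,0,0],"dr": [0,0,0]},
  {"travel": [0,0,0],"dr": [0,0,0]},
])

```text
clock: 24.32
position: [0.5692, 0.028, 0.0601]
ee_rot: [0.64, 0.768, 0.001, 0.001]
ft_force: [-10.4, -0.9, 24.0]
grip_width: 0.193
```

```bash
python3 d.py .060
```

```text
[-0.44  0.38  0.37  1.81 -0.16  0.97  1.75] F [-10.4  -0.9  24. ] M [-0.02  2.36  0.05] underside 0.0359
pos [0.5692 0.028  0.0601] t 24.32 | shift [-0.1 -0.3  0.1] turn [ 0.1 -0.   0. ]
```

```bash
python3 - <<'E'
from workcell import manip
from h import *
a=cv2.imread("pics/s9.png");b=manip.camera("scene");cv2.imwrite("pics/s10.png",b)
for im in(a,b):
    h=cv2.cvtColor(im[195:240,220:300],cv2.COLOR_BGR2HSV);print("orange px",int((cv2.inRange(h,(3,90,90),(25,255,255))>0).sum()))
d=cv2.absdiff(a,b).max(2)
print("pot area diff",d[170:225,300:335].max(),"dark seam profile:")
g=cv2.cvtColor(b,cv2.COLOR_BGR2GRAY)
c=manip.calibration("scene");M=R.from_euler('z',10.4,degrees=True);S=np.array([.569,.028,0])
for x in(-60,-20,20,60):
    u=[proj(S+M.apply([x/1e3,-.042,z/1e3]),c) for z in(54,45,40,38,36,34,32,20)]
    print(x,[int(g[int(round(v)),int(round(w))]) for w,v in u])
o=manip.get_obs();print(o["clock"],o["ft_force"],o["grip_width"],o["position"])
E
```

```text
orange px 38
orange px 3
pot area diff 3 dark seam profile:
-60 [220, 148, 136, 134, 135, 135, 132, 131]
-20 [211, 136, 134, 134, 134, 133, 133, 132]
20 [235, 144, 136, 135, 135, 134, 134, 132]
60 [191, 137, 169, 169, 236, 236, 253, 254]
24.375 [-11.70243803  -0.64720791  22.90566489] 0.19679188202954426 [0.56925965 0.02795817 0.06011216]
```

```bash
python3 -c "
from workcell import manip
print(manip.hand_in())"
```

```text
the job is handed in; nothing more can be done
None
```

The cartridge is refilled and closed. I handed the job in at about 24.4 s, with the arm still pressing the two halves shut.

- **Beads and pot:** I tipped the beads out at 42° because joint 6 was at its limit. A top picture taken before closing showed all four in the cavity. The pot stands upright and released beside the shell.
- **Cover:** Both dowels went into the holes with almost no side force. The push rose with the travel as the seal spring should, then stopped hard with the underside at 35.9 mm (36 mm is closed). Final net push is about 26 N.
- **Seam:** The scene image showed even brightness across the seam at three of four sampled points. The clear bottle hid the fourth, so that end was not checked by eye. Orange pixels fell from 38 to 3, and I did not identify the last three.
- **Bystanders:** The wrench measured the same before and after the pot was placed. I did not measure the bottles and jar again; nothing came near them.

- **Side force:** About 12 N of sideways force remains along x. I put it down to the arm flexing under load; a small shift did not remove it.
- **Picture budget:** I viewed 12 pictures, two over. One was wasted on a move call that was refused for a missing field.

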